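Load the steriliser tray

TASK

Load the aluminium tray for the steriliser: lay the two round-headed mouth mirrors in the white cradle, one in each pair of notches, stand the small steel beaker upright in the wide shallow nest, and slide the steel test capsule along its keyhole slot to the wide end, lift it free and stand it upright in the small collar. Leave the hooked probe and the large beaker where they are.

Things in the scene. Friction and masses are not known exactly. Their poses are not given: they have to be found in the camera images.
- mirror1_mid (a point): Steel mouth mirror (one of two alike), belongs in the tray. Grip: square bar 12 x 12 x 95 mm lying on the table; the point is the grip's middle, 6 mm above its underside; x along the grip to the working end, z up. A thin 27 mm stem carries a flat ROUND head 26 mm across, centred 86 mm from the point; overall 147 mm, 50 g.
- mirror2_mid (a point): Steel mouth mirror (one of two alike), belongs in the tray. Grip: square bar 12 x 12 x 95 mm lying on the table; the point is the grip's middle, 6 mm above its underside; x along the grip to the working end, z up. A thin 27 mm stem carries a flat ROUND head 26 mm across, centred 86 mm from the point; overall 147 mm, 50 g.
- probe_mid (a point): Steel probe, look-alike that does NOT belong: leave it. Grip: square bar 12 x 12 x 95 mm lying on the table; the point is the grip's middle, 6 mm above its underside; x along the grip to the working end, z up. Beyond the grip only a thin 4 mm wire with a bent tip, no round head; it ends 99 mm from the point.
- beaker_mid (a point): Small steel beaker, belongs in the tray: open, upright, 50 mm across the rim, 46 mm across the foot, 50 mm tall, 60 g. The point is on its axis, half-way up (25 mm above its underside). z up.
- big_beaker_mid (a point): Large steel beaker, look-alike that does NOT belong: leave it. 68 mm across, 66 mm tall; the point is on its axis, half-way up (33 mm).
- capsule_knob (a point): Steel test capsule, 120 g, 70 mm tall, hung upright in the rack's slot. From the top: knob 20 mm across, 30 tall (grip here); flange 26 across, 4 thick, resting on the plate; neck 10 across, 12 long; foot 26 across, 24 tall, beneath the plate, too wide for the slot (8 mm of free lift). The point: on the axis at the knob's middle, 55 mm above the foot's underside, z up.
- rack: White fixed rack: level plate 62 (x) by 108 mm (y), 4 thick, top 50 mm above the table, on end panels. Origin on the table under the plate's middle, z up. Keyhole: 14 mm slot along y at x = 0 from y = -38 mm to the wide end, an octagonal hole 38 mm across centred at y = +27 mm. The capsule starts near y = -20 mm; foot and flange both pass the wide end.
- cradle: White cradle fixed in the tray. Base 90 x 92 mm, origin mid underside, z up. Two cross bars 8 mm thick at x = -34 and +34 mm, each with notches 26 mm wide at y = -27 and +27 mm, floor 14 mm, tops 22 mm above the underside. A mirror lies along x in one pair of notches, grip's middle at x = 0 (within 15 mm), head to either end, its point then 20 mm up.
- nest: White wide shallow round nest for the small beaker, 80 mm across outside, 66 inside, floor 4 mm and rim 8 mm above its underside (the origin; z up). Fixed in the aluminium tray (240 x 345 mm, walls 20 mm high), where cradle, nest and collar stand in a row along the long side, 110 mm apart, in any order.
- collar: White small round collar for the capsule, fixed in the tray: 58 mm across outside, 44 inside, floor 4 mm and rim 16 mm above its underside (the origin; z up). The capsule stands on its foot on the floor inside.

How it is judged (in metres and radians):
At the end, for the whole second after the job is handed in: Both mirrors down in the cradle, one per notch pair, within 16 mm lengthwise and 0.2 rad; beaker on the nest floor within 13 mm, capsule on the collar floor within 14 mm of centre, both within 0.12 rad of upright; all at rest; probe and large beaker within 30 mm of their starts (x of mirror1_mid in the frame of cradle between -0.016 and 0.016 m and z of mirror1_mid in the frame of cradle between 0.015 and 0.0235 m and angle between the x axis of each of mirror1_mid, mirror2_mid and the x axis of cradle, either way round below 0.2 rad and x of mirror2_mid in the frame of cradle between -0.016 and 0.016 m and z of mirror2_mid in the frame of cradle between 0.015 and 0.0235 m and ((y of mirror1_mid in the frame of cradle between 0.017 and 0.037 m and y of mirror2_mid in the frame of cradle between -0.037 and -0.017 m) or (y of mirror1_mid in the frame of cradle between -0.037 and -0.017 m and y of mirror2_mid in the frame of cradle between 0.017 and 0.037 m)) and horizontal distance between beaker_mid and nest below 0.013 m and z of beaker_mid in the frame of nest between 0.025 and 0.033 m and angle between each of beaker_mid, capsule_knob's own z axis and vertical below 0.12 rad and horizontal distance between capsule_knob and collar below 0.014 m and z of capsule_knob in the frame of collar between 0.055 and 0.063 m and linear speed of each of mirror1, mirror2, beaker, capsule below 0.02 m/s and distance of each of probe_mid, big_beaker_mid from where it was at the start of the episode below 0.03 m); the robot touches nothing.
It fails at once if the hooked probe is displaced by more than 30 mm (distance of probe_mid from where it was at the start of the episode above 0.03 m).
It fails at once if the large beaker is displaced by more than 30 mm (distance of big_beaker_mid from where it was at the start of the episode above 0.03 m).
It also fails if it takes over 118 s, if anything falls off the work surface, if the arm or the gripper's body presses on something with over 40 N, if the wrist force passes 120 N, or if a joint passes its speed limit or range.

ROBOT

A 7-joint arm with a two-finger parallel gripper is mounted at the origin on the work surface. World frame = base frame: x ahead of the robot, y to its left, z up, the work surface at z = 0. Lengths are in mm, angles in rad, forces in N, time in s.
With the tool pointing down it reaches from about 425 to 925 mm from the base axis. Payload 6.8 kg.
Tool frame: the origin (TCP) lies midway between the tips of the shut fingers; the grasp point (between the pads) lies 19 mm behind it; z points along the fingers, y is the line along which they close (so a half turn about z gives the same grasp; the last joint's range is limited). The gripper opens to 85 mm and grips with 20 to 120 N. Pads are 22 mm wide; open, the fingers measure 114 mm over their backs; the gripper's body (76 mm by 85 mm) begins 54 mm behind the grasp point. The pads swing forward as they close: fully open they stand 13 mm farther back than shut.
Start: joints at [1.159, 0.477, 0.022, 1.555, -0.011, 1.109, -0.083], TCP at [201.934, -644.104, 231.308] pointing down, gripper open.
Joint ranges: [-2.96, 2.96], [-0.34, 2.1], [-1.41, 1.46], [0.24, 2.44], [-1.37, 4.51], [0.17, 1.92], [-2.96, 2.96]. Speed limits (rad/s): [2.39, 2.39, 3.14, 3.14, 3.14, 3.14, 3.14].

INTERFACE

Orientations are given as a rotation vector (axis times angle).
In Python, from bench import robot, read_camera, outline_of gives the robot as it stands.
- The arm moves only by the shell command python3 -m jog 'ROWS' [OPENING] [FORCE]. ROWS is JSON, one flat list of numbers, 4 for each row, row after row: the shift along the world's x, y, z in units of 30 mm (1.0 is 30 mm), then the turn about the world's z in units of 5 degrees (1.0 is 5 degrees). A call has 1 to 8 rows; each row is the pose to reach, as a shift and turn from the pose commanded when the call began; what a row does not reach only later rows make up. A row lasts 1/10 s, in which the tool goes at most 50 mm and 8.59 degrees, less where a joint would pass 70% of its speed; a pose out of reach is approached as far as the arm can. A call with a gripper value outside its range is refused whole. OPENING is the opening, from -1 (shut) to 1 (fully open), set as the call begins (- or left out, the last holds). The fingers move at their own pace and stop on an object; FORCE is the grip in N (left out, the last holds). Time passes only in rows, so rows that repeat a pose let the fingers close. It gives the time, the measured TCP pose, the force, the opening and the grip force at its end, in the units of the state.
- robot.get_state(): the state, without advancing time (a new reading comes with each control period).
- read_camera(name): name is "side" or "top"; returns a dict with "pixels" (420x560x3 uint8, red, green, blue), "fx", "fy", "cx", "cy" (pixels), "R" (3x3) and "t" (3): a world point X has camera coordinates R X + t. Camera axes: x right, y down, z forward; pixel columns grow to the right and rows downward; lengths in mm; the calibration is good to about 2 mm. A picture is of the moment at which its call begins. There is no depth.
- robot.sign_off(): hands the job in; it is judged then, once.
Trained networks look in the newest picture that a camera, given by its name, has taken for a name from the list of things; names that differ only in an ending like _2 or _b are one class to them, and where a whole thing is asked for, a point or a joint stands for the part that bears it (a point fixed in the world has none). Each returns a list of dicts, best first, with "score" (0 to 1); they miss things now and then, are a little off and sometimes report something else, mostly with a low value. They report only what shows in the picture. A call takes as long as a camera call.
- outline_of(camera, query): "mask" (420x560 bool, what is visible of it) and "location" ([column, row] in pixels, amid what is visible of it).
The state is a dict: "clock": time; "joint_pos": joint angles; "dq": joint speeds; "joint_torque": joint torques, N m; "tcp_pos": TCP position; "eef_rot": TCP orientation; "force": force on the tool from outside, world axes, zero at the start; "moment": the same for the moment, N m; "opening": finger opening in mm; "grip_force": force on a finger pad.
Only numpy, scipy, OpenCV 4.12 (cv2) and the standard library are available. Lean on these libraries where they do the work, as an engineer would, in place of code of your own. Each camera call takes 0.05 s, during which the arm holds its last target. There are 200 camera calls.

## Working session

There is one attempt and no reset: what is moved stays moved. The work goes in short steps, Python scripts to look and compute and a shell command to move; the robot and the scene stay as the last step left them, time stands still between calls to the robot, and variables do not carry over. Pictures are saved under pics/ and viewed, at most 14 in all, crops included, and the job is handed in when it is done.

```bash
ls; mkdir -p pics; python3 - <<'E'
from bench import robot, read_camera
import cv2
for n in ("top","side"):
    c=read_camera(n); cv2.imwrite(f"pics/{n}0.png",c["pixels"][:,:,::-1])
    print(n,c["fx"],c["fy"],c["cx"],c["cy"],c["R"],c["t"])
print(robot.get_state())
E
```

```text
pics
top 421.95520431512364 421.95520431512364 289.9097984655132 210.17478273516585 [[ 0.00638421 -0.99991555 -0.01131929]
 [-0.98189118 -0.00412506 -0.18940087]
 [ 0.18933818  0.01232348 -0.9818346 ]] [  2.25338995 510.50125178 826.05386339]
side 515.8963898384518 515.8963898384518 270.95955927489035 203.72444789448417 [[-0.88552306 -0.46391462 -0.02514214]
 [-0.19424646  0.41885224 -0.88703501]
 [ 0.42203935 -0.78060619 -0.46101709]] [468.56820204 190.31203307 931.95853319]
{'clock': 0.1, 'joint_pos': array([ 1.15889664,  0.47771459,  0.0223967 ,  1.55635413, -0.0114594 ,
        1.10929069, -0.08309656]), 'dq': array([-0.00041483, -0.00172669, -0.00147164, -0.00204238, -0.00147604,
       -0.00128264, -0.00039559]), 'joint_torque': array([ 4.44478574e-03, -5.97762573e+01,  1.61369797e+00, -2.81955957e+01,
        1.27881064e-02,  4.97909714e-03, -4.10272094e-05]), 'tcp_pos': array([ 201.71240871, -643.60043835,  230.4252527 ]), 'eef_rot': array([-3.10385551e+00, -4.75124909e-01,  6.66055946e-04]), 'force': array([-0.31617696,  0.64432874, -0.32479437]), 'moment': array([-0.00514303,  0.01633592,  0.03790861]), 'grip_force': 0.0, 'opening': 85.84639114637652}
```

View pics/top0.png

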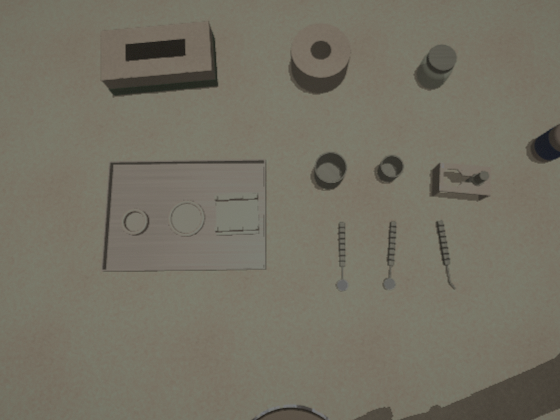

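View pics/side0.png

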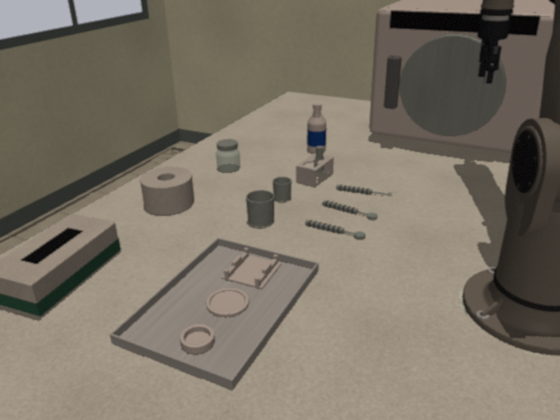

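The top view shows the mirrors at about (342,255) and (391,255), the probe at (445,255), and the large and small beakers at (329,168) and (390,167). The rack is at (463,180) with the knob on its right. In the tray, the collar is at (136,222), the nest at (187,218) and the cradle at (238,214).

```bash
cat > h.py <<'E'
import numpy as np, cv2
from bench import robot, read_camera, outline_of
def bp(c,px,z):
    px=np.atleast_2d(px).astype(float)
    d=np.c_[(px[:,0]-c["cx"])/c["fx"],(px[:,1]-c["cy"])/c["fy"],np.ones(len(px))]@c["R"]
    o=-c["R"].T@c["t"]; s=(z-o[2])/d[:,2]
    return o+d*s[:,None]
def proj(c,X):
    p=np.atleast_2d(X)@c["R"].T+c["t"]
    return np.c_[c["fx"]*p[:,0]/p[:,2]+c["cx"],c["fy"]*p[:,1]/p[:,2]+c["cy"]]
def tri(c1,p1,c2,p2):
    P=[np.array([[c["fx"],0,c["cx"]],[0,c["fy"],c["cy"]],[0,0,1]])@np.c_[c["R"],c["t"]] for c in(c1,c2)]
    X=cv2.triangulatePoints(P[0],P[1],np.array(p1,float).reshape(2,1),np.array(p2,float).reshape(2,1))
    return (X[:3]/X[3]).ravel()
E
python3 - <<'E'
from h import *
np.set_printoptions(precision=1,suppress=True)
c=read_camera("top"); im=cv2.resize(c["pixels"][:,:,::-1],None,fx=4,fy=4,interpolation=cv2.INTER_CUBIC)
Z=dict(mirror1_mid=8,probe_mid=8,beaker_mid=25,big_beaker_mid=33,capsule_knob=70,rack=50,cradle=15,nest=8,collar=16)
for n,z in Z.items():
    for r in outline_of("top",n):
        if r["score"]<.3: continue
        m=r["mask"].astype(np.uint8); ys,xs=np.nonzero(m)
        W=bp(c,np.c_[xs,ys],z); mu=W.mean(0); u,s,v=np.linalg.svd(W-mu,full_matrices=False)
        p=(W-mu)@v[0]; 
        rect=cv2.minAreaRect(W[:,:2].astype(np.float32))
        print(n,round(r["score"],2),len(xs),"mean",mu[:2],"axis",v[0][:2],"ext",p.min(),p.max(),"rect",np.round(rect[0],1),np.round(rect[1],1),round(rect[2],1))
        M=cv2.resize(m,None,fx=4,fy=4,interpolation=cv2.INTER_NEAREST)
        cv2.drawContours(im,cv2.findContours(M,0,2)[0],-1,(0,255,0),1)
cv2.imwrite("pics/a.png",im[540:1220,1220:2000]); cv2.imwrite("pics/b.png",im[600:1120,390:1100])
cv2.imwrite("pics/a.png",cv2.resize(im[540:1220,1220:2000],None,fx=.88,fy=.88))
E
```

```text
mirror1_mid 0.7 355 mean [ 421.9 -104.9] axis [-1.  0.] ext -70.93492203143613 73.30518466473187 rect [ 420.7 -104.9] [ 18.9 144.3] 88.9
probe_mid 0.63 308 mean [ 450.5 -320. ] axis [-1.  -0.1] ext -45.846124532055306 49.029252181412915 rect [ 449.  -320.6] [94.9 16.6] 6.7
beaker_mid 0.65 545 mean [ 609.2 -210.7] axis [-0.8  0.6] ext -32.28813351273694 32.41769903058067 rect [ 608.6 -211.3] [48.4 64.3] 59.9
big_beaker_mid 0.62 551 mean [ 606.2 -208. ] axis [-0.8  0.6] ext -31.700612156948036 32.32639498503289 rect [ 606.8 -207. ] [48.5 63.4] 44.9
capsule_knob 0.49 207 mean [ 575.  -378.4] axis [ 0.4 -0.9] ext -24.96412648579038 23.07087371048001 rect [ 574.1 -378.2] [23.9 46.5] 33.5
rack 0.74 1174 mean [ 576.5 -348.9] axis [-0.1 -1. ] ext -58.328530970887606 61.19451643065786 rect [ 574.7 -350.2] [119.6  72.2] 85.2
cradle 0.75 1731 mean [508.2 121.2] axis [-0.  1.] ext -47.18154703791206 48.66661760774293 rect [508.7 121.9] [90.1 94.2] 2.3
cradle 0.74 961 mean [607.  -79.8] axis [-1.   0.3] ext -42.37358244847148 44.26006717214208 rect [606.3 -81. ] [68.2 84.3] 89.7
nest 0.59 1021 mean [499.3 232.1] axis [-0.9 -0.4] ext -39.74603786703649 39.571517896218836 rect [499.9 232.5] [77.8 75.6] 46.6
nest 0.32 1677 mean [509.  122.8] axis [ 0.6 -0.8] ext -59.66954485266496 58.66711360163246 rect [509.1 123.3] [90.5 92.9] 1.2
collar 0.97 621 mean [490.2 339.5] axis [-0.2 -1. ] ext -31.493440913596295 30.607835831482543 rect [489.7 339.4] [56.6 62.6] 0.2
```

View pics/a.png

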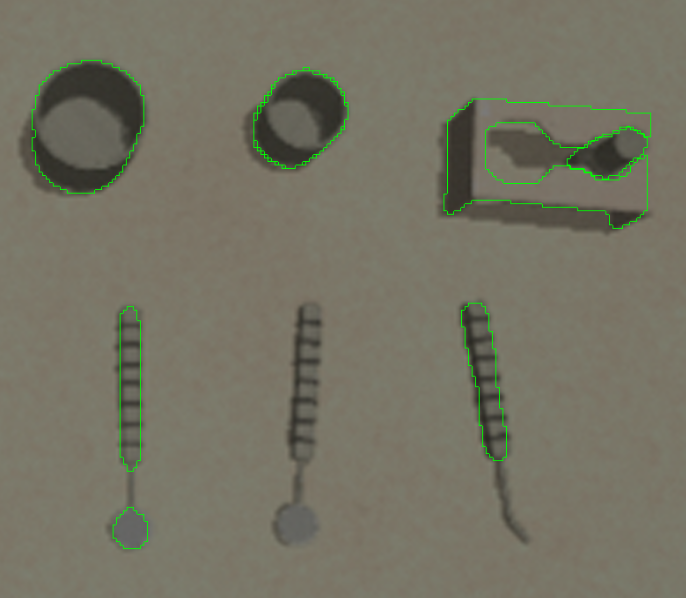

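View pics/b.png

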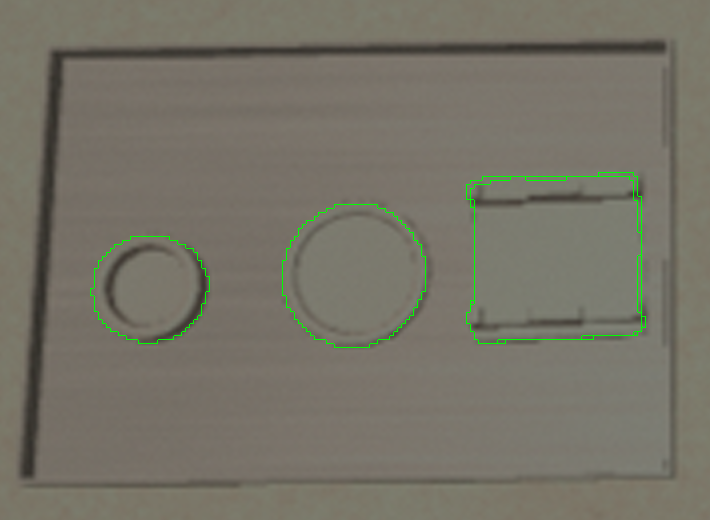

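The crops confirm the outlines. The unlabelled mirror 2 has its head at about (389,284), mirror 1 points the same way, and the keyhole's wide end is at +y. Next I'll fit hull models in both cameras.

```bash
cat > fit.py <<'E'
from h import *
from scipy.optimize import least_squares
np.set_printoptions(precision=1,suppress=True)
a=np.linspace(0,2*np.pi,48,endpoint=False)
circ=lambda r,z:np.c_[r*np.cos(a),r*np.sin(a),0*a+z]
box=lambda lx,ly,z0,z1:np.array([[x,y,z] for x in(-lx/2,lx/2) for y in(-ly/2,ly/2) for z in(z0,z1)])
mir=np.r_[box(95,12,0,12),circ(13,6)+[86,0,0]]
T=3
M=dict(mirror1_mid=(mir,3),beaker_mid=(np.r_[circ(23,0),circ(25,50)],2),big_beaker_mid=(np.r_[circ(34,0),circ(34,66)],2),
 rack=(box(62,108,0,50),3),cradle=(np.r_[box(90,92,T,T+6),box(76,92,T,T+22)],3),nest=(circ(40,T+8),2),collar=(np.r_[circ(29,T),circ(29,T+16)],2),
 probe_mid=(box(95,12,0,12),3))
dirs=np.c_[np.cos(a),np.sin(a)]
def model(n,p):
    th=p[2] if len(p)>2 else 0
    X=M[n][0]; R=np.array([[np.cos(th),-np.sin(th)],[np.sin(th),np.cos(th)]])
    return np.c_[X[:,:2]@R.T+p[:2],X[:,2]]
def fit(n,masks,p0):   # masks: [(cam,mask)]
    def res(p):
        o=[]
        for c,m in masks:
            ys,xs=np.nonzero(m); o.append((np.c_[xs,ys]@dirs.T).max(0)+.4-(proj(c,model(n,p))@dirs.T).max(0))
        return np.concatenate(o)
    r=least_squares(res,p0[:M[n][1]],loss="soft_l1"); return r.x,np.sqrt((r.fun**2).mean())
E
python3 - <<'E'
from fit import *
C={k:read_camera(k) for k in("top","side")}
G={"mirror1_mid":[[(447,-105,np.pi)],[(447,-212,np.pi)]],"beaker_mid":[[(608,-210)]],"big_beaker_mid":[[(607,-80)]],"rack":[[(575,-350,0)]],"cradle":[[(508,121,0)]],"nest":[[(500,232)]],"collar":[[(490,340)]],"probe_mid":[[(450,-320,np.pi+.1)]]}
for n,gs in G.items():
    O={k:outline_of(k,n) for k in C}
    for g in gs:
        g=g[0]; ms={}
        for k,c in C.items():
            pr=proj(c,model(n,g)); mid=(pr.min(0)+pr.max(0))/2
            best=[(np.hypot(*(np.array(o["location"])-mid)),round(o["score"],2),o["mask"]) for o in O[k] if o["score"]>.05]
            best=[b for b in best if b[0]<30]
            if best: b=max(best,key=lambda b:b[1]); ms[k]=(c,b[2]); print("  ",n,k,round(b[0],1),b[1])
        for ks in (("top",),("side",),("top","side")):
            if all(k in ms for k in ks):
                x,e=fit(n,[ms[k] for k in ks],g); print(n,ks,x[:2],np.degrees(x[2:]),"rms px",round(e,2))
# knob
O={k:outline_of(k,"capsule_knob") for k in C}
for k in C: print(k,[(round(o["score"],2),o["location"],o["mask"].sum()) for o in O[k]])
for k in C: 
    im=C[k]["pixels"][:,:,::-1]; u,v=proj(C[k],[575,-350,50])[0].astype(int)
    o=np.array(C[k]["pixels"])
    crop=cv2.resize(im[v-35:v+35,u-45:u+45],None,fx=4.4,fy=4.4,interpolation=cv2.INTER_CUBIC)
    print(k,"crop origin",u-45,v-35); cv2.imwrite(f"pics/r{k}.png",crop)
cv2.imwrite("pics/rk.png",np.hstack([cv2.imread("pics/rtop.png"),cv2.imread("pics/rside.png")]))
E
```

```text
mirror1_mid top 3.7 0.68
   mirror1_mid side 3.2 0.84
mirror1_mid ('top',) [ 442.7 -104.2] [179.9] rms px 0.81
mirror1_mid ('side',) [ 444.7 -108.7] [179.7] rms px 0.6
mirror1_mid ('top', 'side') [ 443.3 -105.5] [179.4] rms px 0.88
   mirror1_mid side 24.3 0.84
mirror1_mid ('side',) [ 444.7 -108.6] [-3780.2] rms px 0.6
   beaker_mid top 1.0 0.75
   beaker_mid side 2.1 0.93
beaker_mid ('top',) [ 606.  -208.1] [] rms px 0.36
beaker_mid ('side',) [ 609.1 -212.6] [] rms px 0.87
beaker_mid ('top', 'side') [ 606.6 -208.4] [] rms px 0.8
   big_beaker_mid top 4.6 0.7
   big_beaker_mid side 0.8 0.98
big_beaker_mid ('top',) [599.4 -78. ] [] rms px 0.42
big_beaker_mid ('side',) [601.9 -82.1] [] rms px 0.27
big_beaker_mid ('top', 'side') [599.8 -78.5] [] rms px 0.56
   rack top 3.9 0.61
   rack side 2.8 0.95
rack ('top',) [ 579.4 -357.8] [-4.6] rms px 1.51
rack ('side',) [ 583.9 -367.8] [-3.3] rms px 1.02
rack ('top', 'side') [ 580.5 -359.1] [-3.9] rms px 1.49
   cradle top 1.8 0.67
   cradle side 2.8 0.81
cradle ('top',) [509.9 122. ] [3.] rms px 0.46
cradle ('side',) [512.3 117.9] [4.4] rms px 1.07
cradle ('top', 'side') [510.3 121.3] [3.4] rms px 0.99
   nest top 1.7 0.68
   nest side 1.2 0.7
nest ('top',) [499.1 230.7] [] rms px 0.63
nest ('side',) [499.8 233.2] [] rms px 0.74
nest ('top', 'side') [499.9 231.8] [] rms px 0.8
   collar top 1.1 0.67
   collar side 2.7 0.81
collar ('top',) [490.4 341.8] [] rms px 0.59
collar ('side',) [493.8 338.6] [] rms px 0.36
collar ('top', 'side') [492.  340.5] [] rms px 0.86
   probe_mid top 2.4 0.63
   probe_mid side 4.8 0.54
probe_mid ('top',) [ 433.7 -322.4] [186.3] rms px 4.85
probe_mid ('side',) [ 452.4 -326.5] [181.1] rms px 0.76
probe_mid ('top', 'side') [ 445.5 -321.4] [185.6] rms px 5.01
top [(0.55, [478.9, 178.3], np.int64(240))]
side []
top crop origin 414 145
side crop origin 269 128
```

View pics/rk.png

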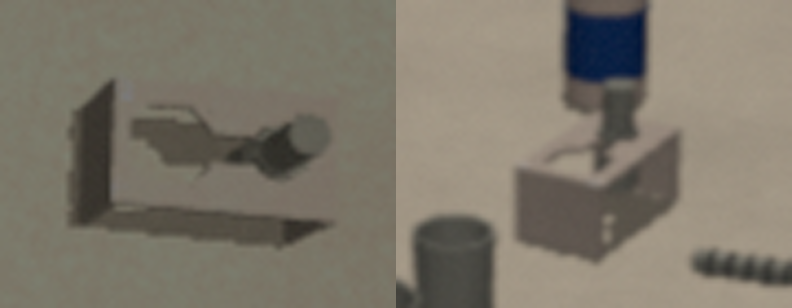

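Crop at 4.4x: in the top view the knob top is at crop (312,136), and the plate corners are at about (118,80), (333,95), (112,207) and (325,222). In the side view the knob top is at crop (222,86).

```bash
python3 - <<'E'
from fit import *
c=read_camera("top"); s=read_camera("side")
pt=lambda x,y:np.array([414+x/4.4-.4,145+y/4.4-.4])
ps=lambda x,y:np.array([269+x/4.4-.4,128+y/4.4-.4])
P=bp(c,[pt(118,80),pt(333,95),pt(325,222),pt(112,207)],50); print(P,P.mean(0))
d=(P[0]+P[3]-P[1]-P[2])/2; print("len",np.hypot(*d[:2]),"slot dir deg from +y",np.degrees(np.arctan2(-d[0],d[1])))
print("knob",bp(c,pt(312,136),84),bp(s,ps(222,86),84),tri(c,pt(312,136),s,ps(222,86)))
print("hole",bp(c,pt(168,140),50))
# side plate corners: left (118,168), right-far(285,130), front(205,185)
print(bp(s,[ps(118,168),ps(285,130),ps(204,186)],50))
# mirror2: head & grip end in top (from 3.52x crop)
q=lambda x,y:np.array([305+x/3.52-.4,135+y/3.52-.4])
print("m2 head",bp(c,q(297,524),6),"grip ends",bp(c,[q(311,304),q(303,461)],10))
print("m1 head",bp(c,q(130,528),6),"grip ends",bp(c,[q(130,306),q(130,470)],10))
E
```

```text
[[ 613.3 -311.6   50. ]
 [ 606.1 -413.4   50. ]
 [ 543.9 -404.5   50. ]
 [ 550.8 -305.    50. ]] [ 578.5 -358.6   50. ]
len 100.91273205236264 slot dir deg from +y -3.9949734867049154
knob [[ 576.3 -386.1   84. ]] [[ 577.2 -385.2   84. ]] [ 577.1 -386.1   83.6]
hole [[ 583.6 -333.5   50. ]]
[[ 615.1 -311.    50. ]
 [ 543.6 -410.9   50. ]
 [ 555.6 -307.6   50. ]]
m2 head [[ 362.8 -203.6    6. ]] grip ends [[ 495.3 -216.3   10. ]
 [ 400.  -207.7   10. ]]
m1 head [[ 359.9 -104.     6. ]] grip ends [[ 493.5 -105.8   10. ]
 [ 394.  -104.2   10. ]]
```

```bash
python3 -m jog '[1,1.5,-0.5,-0.6, 2,3.1,-1,-1.2, 3,4.6,-1.5,-1.8, 4,6.2,-2,-2.4, 5,7.7,-2.5,-3, 5.5,9,-3,-3.6, 5.5,9,-3,-4.54, 5.5,9,-3,-4.54]' 0.1 40
```

```text
clock: 2.5
tcp_pos: [369.1, -369.0, 140.2]
eef_rot: [-3.135, 0.136, 0.002]
force: [-0.4, 0.1, 0.6]
opening: 47.0
grip_force: 0.0
```

```bash
python3 -m jog '[0.7,1.4,-0.7,0, 1.4,2.7,-1.4,0, 2.1,4,-2,0, 2.72,5.42,-2.7,0, 2.72,5.42,-2.7,0, 2.72,5.42,-2.7,0, 2.72,5.42,-2.7,0]'; python3 - <<'E'
from bench import robot,read_camera
print(robot.get_state()["tcp_pos"])
read_camera("top"); print(robot.get_state()["tcp_pos"])
E
```

```text
clock: 3.2
tcp_pos: [448.4, -213.4, 60.8]
eef_rot: [3.137, -0.148, 0.001]
force: [0.2, 0.0, 0.1]
opening: 47.1
grip_force: 0.0
[ 448.36642081 -213.4436279    60.79122771]
[ 448.31399052 -213.71909167   60.93596124]
```

```bash
python3 -m jog '[0,0.05,-0.6,0, 0,0.05,-1.2,0, 0,0.05,-1.6,0, 0,0.05,-1.9,0, 0,0.05,-1.9,0]'; python3 -m jog '[0,0,0,0, 0,0,0,0, 0,0,0,0, 0,0,0,0, 0,0,0,0, 0,0,0,0]' -1 40
```

```text
clock: 3.75
tcp_pos: [447.8, -210.5, 2.6]
eef_rot: [-3.138, 0.147, 0.002]
force: [0.4, -0.3, 0.2]
opening: 47.1
grip_force: 0.0
clock: 4.35
tcp_pos: [449.1, -210.3, 4.1]
eef_rot: [3.138, -0.145, 0.002]
force: [-1.5, 0.2, 6.4]
opening: 10.5
grip_force: 40.7
```

```bash
python3 -m jog '[0,0,0.3,0, 0,0,0.8,0, 0,0,1.6,0, 0,0,2.4,0, 0,0,3.2,0, 0,0,3.2,0, 0,0,3.2,0]'
```

```text
clock: 5.05
tcp_pos: [448.7, -210.0, 99.9]
eef_rot: [3.138, -0.145, 0.002]
force: [-0.6, 0.3, -1.4]
opening: 10.4
grip_force: 39.9
```

```bash
python3 -m jog '[0.3,1.5,0,0.3, 0.6,3,0,0.6, 0.9,4.5,0,0.9, 1.2,6,0,1.2, 1.5,7.5,0,1.5, 1.8,9,0,1.74, 2,10.5,0,1.74, 2,11.9,0,1.74]'; python3 -m jog '[0,0,0,0, 0,0,0,0]'; python3 - <<'E'
from h import *
c=read_camera("top"); print(robot.get_state()["tcp_pos"])
s=read_camera("side")
a=cv2.resize(c["pixels"][140:290,95:345,::-1],None,fx=2,fy=2,interpolation=2)
b=cv2.resize(s["pixels"][190:340,110:360,::-1],None,fx=2,fy=2,interpolation=2)
cv2.imwrite("pics/m2.png",np.vstack([a,b])[:600])
E
```

```text
clock: 5.85
tcp_pos: [508.2, 149.1, 98.1]
eef_rot: [3.14, 0.094, -0.002]
force: [0.5, -0.6, 0.5]
opening: 10.6
grip_force: 39.9
clock: 6.05
tcp_pos: [507.3, 147.9, 98.0]
eef_rot: [3.139, 0.098, -0.004]
force: [-0.9, -0.7, -0.7]
opening: 10.6
grip_force: 39.9
[507.59734975 146.25576364  98.17598786]
```

View pics/m2.png

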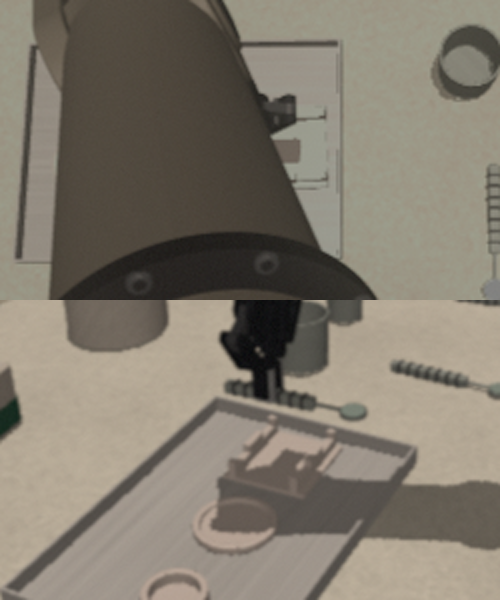

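```bash
python3 -m jog '[0.05,0,-0.8,0, 0.05,0.03,-1.5,0, 0.05,0.03,-2,0, 0.05,0.03,-2.2,0, 0.05,0.03,-2.4,0, 0.05,0.03,-2.4,0]';  python3 -m jog '[0,0,-0.03,0, 0,0,-0.06,0, 0,0,-0.1,0, 0,0,-0.1,0]'
```

```text
clock: 6.75
tcp_pos: [509.9, 147.0, 27.0]
eef_rot: [3.14, 0.091, -0.001]
force: [0.1, -0.1, 0.2]
opening: 10.8
grip_force: 39.9
clock: 7.15
tcp_pos: [510.1, 148.0, 24.5]
eef_rot: [-3.14, -0.094, -0.001]
force: [0.3, -1.5, -1.1]
opening: 10.4
grip_force: 39.9
```

```bash
python3 -m jog '[0,0,-0.05,0, 0,0,-0.1,0, 0,0,-0.1,0]';  python3 -m jog '[0,0,-0.05,0, 0,0,-0.1,0, 0,0,-0.1,0]'
```

```text
clock: 7.45
tcp_pos: [510.0, 147.9, 21.2]
eef_rot: [3.14, 0.093, -0.0]
force: [-1.1, -0.4, 0.4]
opening: 10.5
grip_force: 40.0
clock: 7.75
tcp_pos: [510.1, 148.0, 20.9]
eef_rot: [3.14, 0.093, 0.0]
force: [-9.3, -2.7, 30.7]
opening: 10.6
grip_force: 43.7
```

```bash
python3 -m jog '[0,0,0.1,0, 0,0,0.1,0]'; python3 -m jog '[0,0,0,0, 0,0,0,0, 0,0,0,0, 0,0,0,0]' -0.2; python3 -m jog '[0,0,0.7,0, 0,0,1.5,0, 0,0,2.6,0, 0,0,2.6,0]'
```

```text
clock: 7.95
tcp_pos: [510.4, 148.0, 21.8]
eef_rot: [-3.14, -0.093, -0.002]
force: [0.4, -0.4, 0.4]
opening: 10.4
grip_force: 39.9
clock: 8.35
tcp_pos: [509.9, 147.9, 21.0]
eef_rot: [3.14, 0.093, -0.001]
force: [0.6, 0.1, -0.2]
opening: 33.8
grip_force: 0.0
clock: 8.75
tcp_pos: [512.7, 148.9, 103.0]
eef_rot: [-3.138, -0.093, -0.01]
force: [0.6, 0.8, 0.4]
opening: 34.3
grip_force: 0.0
```

```bash
python3 -m jog '[-0.4,-1.4,0,-0.3, -0.8,-2.8,0,-0.68, -1.2,-4.2,0,-0.68, -1.6,-5.6,0,-0.68, -2,-7,0,-0.68, -2.17,-8.43,-0.5,-0.68, -2.17,-8.43,-1.2,-0.68, -2.17,-8.43,-1.2,-0.68]'; python3 -m jog '[0,0,0,0]'; python3 - <<'E'
from h import *
c=read_camera("top"); print(robot.get_state()["tcp_pos"])
a=cv2.resize(c["pixels"][140:290,95:375,::-1],None,fx=2.5,fy=2.5,interpolation=2)
cv2.imwrite("pics/m1.png",a)
E
```

```text
clock: 9.55
tcp_pos: [442.7, -106.1, 61.2]
eef_rot: [-3.141, 0.005, 0.007]
force: [0.2, 0.3, -0.7]
opening: 34.7
grip_force: 0.0
clock: 9.65
tcp_pos: [444.7, -104.3, 63.1]
eef_rot: [-3.141, -0.002, 0.002]
force: [0.3, -0.5, 0.3]
opening: 34.3
grip_force: 0.0
[ 445.29869513 -103.91534375   63.54674657]
```

View pics/m1.png

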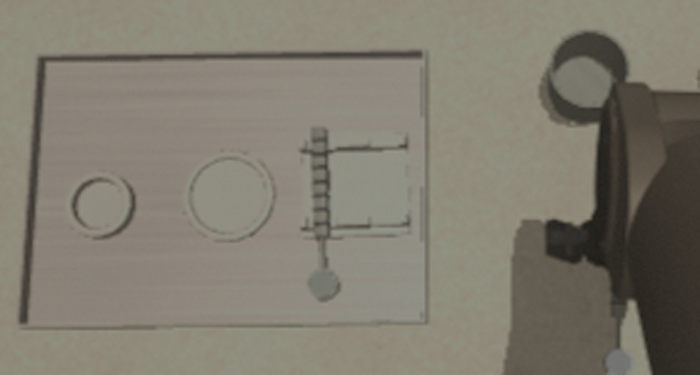

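Mirror 2 lies in the left notch pair at crop (320,183), roughly level with the bars. Next is mirror 1.

```bash
python3 -m jog '[0,0,-0.6,0, 0,0,-1.2,0, 0,0,-1.7,0, 0,0,-2,0, 0,0,-2,0]'; python3 -m jog '[0,0,0,0, 0,0,0,0, 0,0,0,0, 0,0,0,0, 0,0,0,0]' -1 40; python3 -m jog '[0,0,0.3,0, 0,0,0.8,0, 0,0,1.6,0, 0,0,2.4,0, 0,0,3.2,0, 0,0,3.2,0]'
python3 - <<'E'
from h import *
c=read_camera("top"); C=bp(c,[222.6,213.2],24); print(C)
for o in outline_of("top","mirror1_mid"): 
    ys,xs=np.nonzero(o["mask"]); W=bp(c,np.c_[xs,ys],24)[:,:2]; print(o["score"],cv2.minAreaRect(W.astype(np.float32)))
for o in outline_of("top","cradle")[:2]: 
    ys,xs=np.nonzero(o["mask"]); W=bp(c,np.c_[xs,ys],18)[:,:2]; print(o["score"],W.min(0),W.max(0))
E
```

```text
clock: 10.2
tcp_pos: [444.9, -104.1, 3.0]
eef_rot: [-3.141, -0.003, 0.001]
force: [-0.4, -0.8, 0.0]
opening: 34.2
grip_force: 0.0
clock: 10.7
tcp_pos: [445.7, -104.9, 4.2]
eef_rot: [3.142, 0.0, 0.003]
force: [-0.1, 0.8, 7.8]
opening: 10.4
grip_force: 41.6
clock: 11.3
tcp_pos: [447.0, -105.5, 102.5]
eef_rot: [3.141, -0.001, 0.009]
force: [0.3, -0.2, -1.0]
opening: 10.4
grip_force: 40.7
[[508.08595954 148.88867405  24.        ]]
0.52 ((624.6670532226562, -214.12950134277344), (51.94314193725586, 29.008026123046875), 87.02679443359375)
0.48 ((376.7173156738281, -109.8504867553711), (62.849937438964844, 30.91592788696289), 15.959664344787598)
0.82 [466.26333845  75.13832673] [551.78807003 165.47548585]
0.61 [ 455.81851281 -323.25379941] [ 492.16159039 -310.99072389]
```

```bash
python3 -m jog '[0.6,1.4,0,0.3, 1.1,2.8,0,0.68, 1.6,4.2,0,0.68, 2.2,5.5,0,0.68, 2.2,6.62,0,0.68, 2.2,6.62,-0.5,0.68, 2.2,6.62,-1.3,0.68, 2.2,6.62,-1.3,0.68]'; python3 -m jog '[0,0,0,0, 0,0,0,0]'
```

```text
clock: 12.25
tcp_pos: [507.8, 93.1, 56.8]
eef_rot: [3.138, 0.095, -0.012]
force: [-0.2, -0.3, -1.4]
opening: 10.2
grip_force: 40.8
clock: 12.45
tcp_pos: [511.2, 93.4, 60.7]
eef_rot: [-3.14, -0.092, -0.001]
force: [0.8, 0.7, 0.3]
opening: 10.5
grip_force: 40.8
```

```bash
python3 -m jog '[0,0,-0.5,0, 0,0,-0.8,0, 0,0,-1,0, 0,0,-1.1,0, 0,0,-1.2,0, 0,0,-1.2,0]';  python3 -m jog '[0,0,-0.05,0, 0,0,-0.08,0, 0,0,-0.08,0]'
```

```text
clock: 13.05
tcp_pos: [510.9, 93.6, 24.2]
eef_rot: [3.14, 0.093, -0.0]
force: [0.1, -0.7, 0.1]
opening: 10.8
grip_force: 40.8
clock: 13.35
tcp_pos: [510.9, 93.6, 21.9]
eef_rot: [3.14, 0.093, 0.0]
force: [-0.0, -0.8, -1.2]
opening: 10.6
grip_force: 40.8
```

```bash
python3 -m jog '[0,0,0,0, 0,0,0,0, 0,0,0,0, 0,0,0,0]' -0.2; python3 -m jog '[0,0,0.7,0, 0,0,1.5,0, 0,0,2.8,0, 0,0,3.6,0, 0,0,3.6,0]'; python3 -m jog '[0.4,-1.5,0,-0.4, 0.8,-3,0,-0.68, 1.2,-4.5,0,-0.68, 1.6,-6,0,-0.68, 2,-7.5,0,-0.68, 2.4,-9,0,-0.68, 3.2,-10.08,0,-0.68, 3.2,-10.08,0,-0.68]' 1;  python3 -m jog '[0,0,0,0, 0,0,0,0]'
```

```text
clock: 13.75
tcp_pos: [511.0, 93.6, 22.0]
eef_rot: [3.14, 0.093, 0.0]
force: [-0.6, 0.3, 0.4]
opening: 34.1
grip_force: 0.0
clock: 14.25
tcp_pos: [513.4, 94.3, 133.4]
eef_rot: [-3.139, -0.093, -0.011]
force: [-0.2, -0.4, -0.3]
opening: 34.4
grip_force: 0.0
clock: 15.05
tcp_pos: [607.8, -215.6, 128.9]
eef_rot: [3.138, -0.012, 0.001]
force: [-0.0, 0.8, -1.0]
opening: 85.2
grip_force: 0.0
clock: 15.25
tcp_pos: [606.2, -207.1, 129.0]
eef_rot: [-3.14, -0.003, 0.003]
force: [0.3, -0.3, 0.2]
opening: 85.3
grip_force: 0.0
```

```bash
python3 -m jog '[0,-0.05,-1,0, 0,-0.05,-2,0, 0,-0.05,-3,0, 0,-0.05,-3.6,0, 0,-0.05,-3.95,0, 0,-0.05,-3.95,0]'; python3 -m jog '[0,0,0,0, 0,0,0,0, 0,0,0,0, 0,0,0,0, 0,0,0,0]' -1 30; python3 -m jog '[0,0,0.3,0, 0,0,0.8,0, 0,0,1.8,0, 0,0,2.8,0, 0,0,4,0, 0,0,4,0, 0,0,4,0]'
python3 - <<'E'
from h import *
c=read_camera("side"); 
cv2.imwrite("pics/bk.png",cv2.resize(c["pixels"][60:300,160:460,::-1],None,fx=2,fy=2,interpolation=2))
E
```

```text
clock: 15.85
tcp_pos: [605.8, -208.7, 10.1]
eef_rot: [-3.14, -0.003, 0.004]
force: [-1.4, 0.8, 1.7]
opening: 85.0
grip_force: 0.0
clock: 16.35
tcp_pos: [607.9, -210.4, 13.1]
eef_rot: [3.141, 0.0, 0.004]
force: [-1.8, 0.9, 5.8]
opening: 49.3
grip_force: 30.6
clock: 17.05
tcp_pos: [607.7, -210.6, 133.5]
eef_rot: [3.141, -0.0, 0.005]
force: [-0.9, 0.4, -1.0]
opening: 49.3
grip_force: 31.3
```

View pics/bk.png

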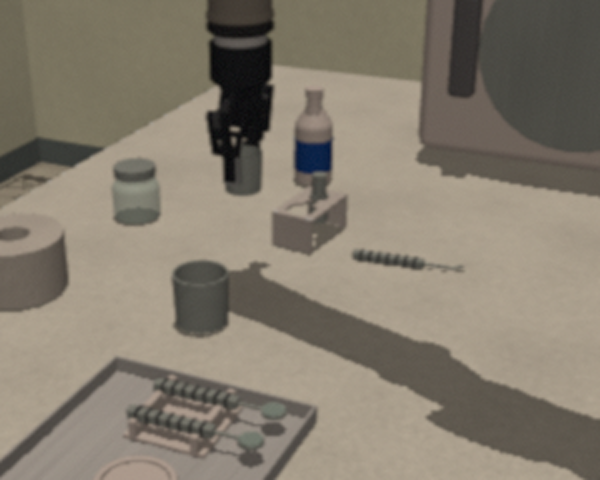

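Both mirrors are in the cradle at crop (180,400), and the beaker is held upright. Now carrying it to the nest.

```bash
python3 -m jog '[-0.4,1.4,0,0, -0.8,2.8,0,0, -1.2,4.2,0,0, -1.6,5.6,0,0, -2,7,0,0, -2.4,8.4,0,0, -2.8,9.8,0,0, -2.8,9.8,0,0]'; python3 -m jog '[-0.3,1.4,0,0, -0.6,2.8,0,0, -0.8,4.2,0,0, -0.8,4.95,0,0, -0.8,4.95,0,0, -0.8,4.95,0,0]'
```

```text
clock: 17.9
tcp_pos: [520.0, 90.9, 130.5]
eef_rot: [-3.139, -0.016, 0.005]
force: [0.8, -0.2, -0.6]
opening: 49.2
grip_force: 31.4
clock: 18.5
tcp_pos: [498.3, 231.4, 130.4]
eef_rot: [3.14, 0.001, -0.003]
force: [-0.1, -0.4, -0.6]
opening: 49.3
grip_force: 31.4
```

```bash
python3 -m jog '[0.05,0,-1,0, 0.05,0,-2,0, 0.05,0,-2.8,0, 0.05,0,-3.2,0, 0.05,0,-3.5,0, 0.05,0,-3.5,0, 0.05,0,-3.5,0]'; python3 -m jog '[0,0,-0.06,0, 0,0,-0.1,0, 0,0,-0.1,0]'
```

```text
clock: 19.2
tcp_pos: [501.1, 232.1, 27.1]
eef_rot: [-3.141, 0.001, -0.001]
force: [-0.2, -0.7, 1.1]
opening: 49.4
grip_force: 31.4
clock: 19.5
tcp_pos: [500.6, 232.3, 23.7]
eef_rot: [-3.141, -0.0, -0.001]
force: [-0.4, -0.2, -1.1]
opening: 49.2
grip_force: 31.4
```

```bash
python3 -m jog '[0,0,-0.05,0, 0,0,-0.08,0, 0,0,-0.08,0]';  python3 -m jog '[0,0,-0.04,0, 0,0,-0.06,0, 0,0,-0.06,0]'
```

```text
clock: 19.8
tcp_pos: [500.3, 232.2, 20.9]
eef_rot: [3.141, 0.0, -0.0]
force: [0.6, -0.7, -0.9]
opening: 49.5
grip_force: 31.4
clock: 20.1
tcp_pos: [500.5, 232.2, 20.0]
eef_rot: [3.141, 0.0, 0.0]
force: [-2.7, -1.1, 9.1]
opening: 49.1
grip_force: 31.9
```

```bash
python3 -m jog '[0,0,0.03,0, 0,0,0.03,0, 0,0,0.03,0, 0,0,0.03,0]' 0.65; python3 -m jog '[0,0,0.7,0, 0,0,1.8,0, 0,0,3,0, 0,0,4.3,0, 0,0,4.3,0]';  python3 -m jog '[0.2,-1.6,0,0, 0.4,-3.2,0,0, 0.6,-4.8,0,0, 0.8,-6.4,0,0, 1,-8,0,0, 1.2,-9.6,0,0, 1.4,-11.2,0,0, 1.4,-11.2,0,0]' 0.1; python3 -m jog '[0.2,-1.6,0,0, 0.4,-3.2,0,0, 0.6,-4.8,0,0, 0.8,-6.4,0,0, 1,-7.6,0,0, 1.15,-9.4,-0.5,0, 1.15,-9.4,-0.8,0, 1.15,-9.4,-0.8,0]'; python3 -m jog '[0,0,0,0, 0,0,0,0]'
```

```text
clock: 20.5
tcp_pos: [500.4, 232.2, 20.0]
eef_rot: [3.142, 0.0, -0.0]
force: [0.9, 0.3, 0.7]
opening: 70.4
grip_force: 0.0
clock: 21.0
tcp_pos: [503.5, 234.0, 154.3]
eef_rot: [-3.137, 0.0, -0.013]
force: [0.6, 0.1, -0.3]
opening: 70.8
grip_force: 0.0
clock: 21.8
tcp_pos: [541.9, -112.6, 148.6]
eef_rot: [3.137, -0.018, -0.001]
force: [1.1, 0.2, -1.0]
opening: 46.9
grip_force: 0.0
clock: 22.6
tcp_pos: [574.8, -386.8, 122.1]
eef_rot: [-3.14, 0.005, 0.007]
force: [-0.2, 0.9, -0.6]
opening: 46.7
grip_force: 0.0
clock: 22.8
tcp_pos: [578.0, -383.4, 125.5]
eef_rot: [-3.141, -0.005, -0.001]
force: [0.1, 0.9, -0.3]
opening: 46.7
grip_force: 0.0
```

```bash
python3 -m jog '[0,-0.08,-0.5,0, 0,-0.08,-1,0, 0,-0.08,-1.5,0, 0,-0.08,-1.9,0, 0,-0.08,-2.17,0, 0,-0.08,-2.17,0, 0,-0.08,-2.17,0]'; python3 -m jog '[0,0,0,0, 0,0,0,0, 0,0,0,0, 0,0,0,0]' -1 40;python3 -m jog '[0,0,0.05,0, 0,0,0.1,0, 0,0,0.14,0, 0,0,0.14,0]'
python3 - <<'E'
from h import *
c=read_camera("side"); print(robot.get_state()["tcp_pos"])
cv2.imwrite("pics/cp.png",cv2.resize(c["pixels"][100:220,250:400,::-1],None,fx=4,fy=4,interpolation=2))
E
```

```text
clock: 23.5
tcp_pos: [577.0, -388.3, 60.0]
eef_rot: [3.142, 0.0, 0.0]
force: [0.7, -0.3, 0.8]
opening: 46.8
grip_force: 0.0
clock: 23.9
tcp_pos: [577.5, -388.5, 60.9]
eef_rot: [3.141, 0.0, 0.002]
force: [-1.2, 0.5, 4.9]
opening: 18.5
grip_force: 39.1
clock: 24.3
tcp_pos: [576.8, -388.1, 64.1]
eef_rot: [-3.141, -0.0, 0.0]
force: [-0.4, 0.1, -1.6]
opening: 18.6
grip_force: 39.0
[ 576.81253387 -388.13469567   64.04221669]
```

View pics/cp.png

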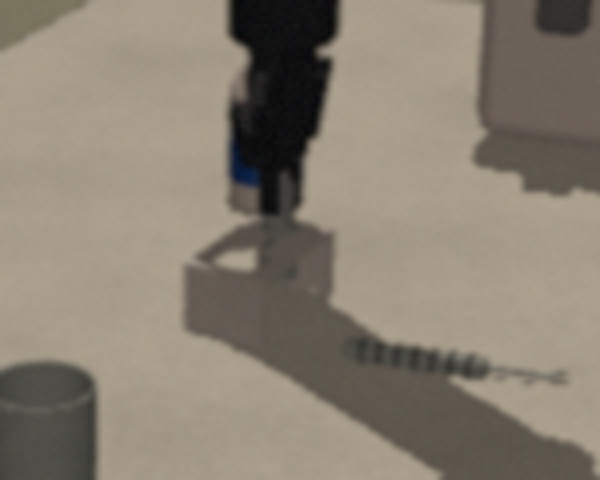

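The capsule is gripped and lifted slightly in the slot (crop 278,230). Next, slide it toward +y in steps, watching the force.

```bash
python3 -m jog '[0.01,0.15,0,0, 0.02,0.3,0,0, 0.035,0.5,0,0, 0.05,0.7,0,0, 0.06,0.85,0,0, 0.06,0.85,0,0]'; python3 -m jog '[0.01,0.15,0,0, 0.02,0.3,0,0, 0.035,0.5,0,0, 0.05,0.7,0,0, 0.06,0.82,0,0, 0.06,0.82,0,0]'
python3 - <<'E'
from h import *
c=read_camera("side"); print(robot.get_state()["tcp_pos"])
cv2.imwrite("pics/cp2.png",cv2.resize(c["pixels"][100:220,250:400,::-1],None,fx=4,fy=4,interpolation=2))
E
```

```text
clock: 24.95
tcp_pos: [579.2, -361.3, 64.2]
eef_rot: [-3.141, -0.003, -0.0]
force: [0.4, 0.1, -1.3]
opening: 18.2
grip_force: 39.1
clock: 25.55
tcp_pos: [580.9, -337.0, 64.2]
eef_rot: [-3.141, -0.002, -0.0]
force: [0.0, 0.0, -1.6]
opening: 18.7
grip_force: 39.1
[ 580.7244883  -337.65166036   64.26288582]
```

View pics/cp2.png

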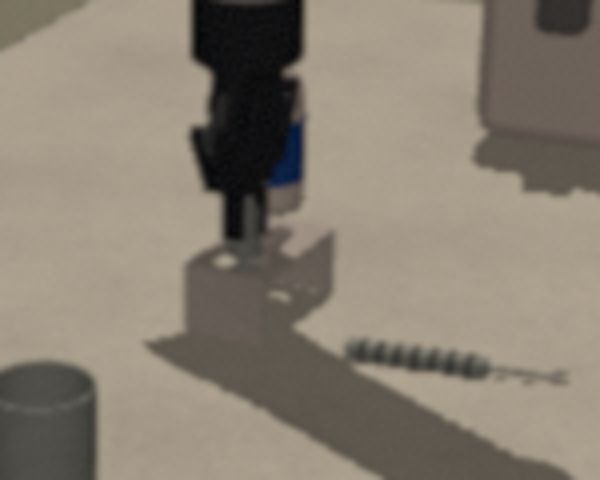

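The capsule is at the wide end, crop (248,245). I'll nudge it 2–3 mm further, then lift gently.

```bash
python3 -m jog '[0.03,0.08,0,0, 0.03,0.08,0.1,0, 0.03,0.08,0.16,0, 0.03,0.08,0.16,0]'; python3 -m jog '[0,0,0.05,0, 0,0,0.1,0, 0,0,0.15,0, 0,0,0.15,0]'
```

```text
clock: 26.0
tcp_pos: [581.7, -336.1, 69.5]
eef_rot: [3.141, -0.0, 0.001]
force: [1.1, 0.2, -1.1]
opening: 18.4
grip_force: 39.1
clock: 26.4
tcp_pos: [581.6, -335.8, 73.8]
eef_rot: [3.141, 0.0, 0.001]
force: [0.0, 0.7, -1.4]
opening: 18.8
grip_force: 39.1
```

```bash
python3 -m jog '[0,0,0.3,0, 0,0,0.7,0, 0,0,1.2,0, 0,0,1.8,0, 0,0,2.8,0, 0,0,3.8,0, 0,0,3.8,0]'; python3 -m jog '[-0.2,1.4,0,0, -0.4,2.8,0,0, -0.6,4.2,0,0, -0.8,5.6,0,0, -1,7,0,0, -1.2,8.4,0,0, -1.4,9.8,0,0, -1.4,9.8,0,0]';  python3 -m jog '[-0.2,1.4,0,0, -0.4,2.8,0,0, -0.6,4.2,0,0, -0.8,5.6,0,0, -1,7,0,0, -1.2,8.4,0,0, -1.6,9.8,0,0, -1.6,9.8,0,0]'; python3 -m jog '[0,1.4,0,0, 0,2.8,0,0, 0,2.8,0,0, 0,2.8,0,0]'
```

```text
clock: 27.1
tcp_pos: [584.4, -337.3, 194.3]
eef_rot: [3.137, -0.0, 0.015]
force: [0.1, -0.6, -1.0]
opening: 18.8
grip_force: 39.2
clock: 27.9
tcp_pos: [538.8, -34.2, 188.2]
eef_rot: [-3.138, -0.016, -0.001]
force: [0.9, 0.4, -0.6]
opening: 18.4
grip_force: 39.4
clock: 28.7
tcp_pos: [488.9, 259.7, 188.3]
eef_rot: [-3.137, -0.015, 0.0]
force: [0.1, 0.1, -2.2]
opening: 18.6
grip_force: 39.5
clock: 29.1
tcp_pos: [491.2, 336.8, 187.6]
eef_rot: [3.141, 0.003, -0.0]
force: [0.1, -1.6, -2.6]
opening: 18.4
grip_force: 39.7
```

```bash
python3 -m jog '[0.03,0.1,-1,0, 0.03,0.1,-2,0, 0.03,0.1,-2.8,0, 0.03,0.1,-3.4,0, 0.03,0.1,-3.7,0, 0.03,0.1,-3.7,0, 0.03,0.1,-3.7,0]'
python3 - <<'E'
from h import *
c=read_camera("side"); print(robot.get_state()["tcp_pos"])
cv2.imwrite("pics/col.png",cv2.resize(c["pixels"][220:380,100:300,::-1],None,fx=3,fy=3,interpolation=2))
E
```

```text
clock: 29.8
tcp_pos: [493.1, 338.9, 77.4]
eef_rot: [-3.141, 0.001, -0.002]
force: [0.3, -0.1, -1.1]
opening: 18.6
grip_force: 39.8
[493.23082684 339.27065213  77.67807238]
```

View pics/col.png

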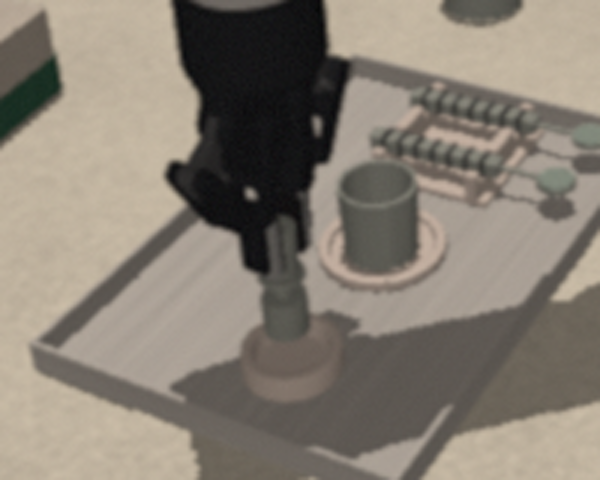

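Capsule hangs upright over the collar (crop 287,330 above 292,353). Lowering it now.

```bash
python3 -m jog '[0,0,-0.2,0, 0,0,-0.4,0, 0,0,-0.55,0, 0,0,-0.65,0, 0,0,-0.65,0]'; python3 -m jog '[0,0,-0.05,0, 0,0,-0.1,0, 0,0,-0.1,0]'
```

```text
clock: 30.35
tcp_pos: [492.0, 339.0, 56.3]
eef_rot: [3.141, 0.0, -0.001]
force: [0.7, 0.2, -1.0]
opening: 18.6
grip_force: 39.8
clock: 30.65
tcp_pos: [492.4, 339.4, 54.1]
eef_rot: [-3.141, -0.0, -0.0]
force: [-1.3, -0.6, -1.7]
opening: 18.3
grip_force: 39.9
```

```bash
python3 -m jog '[0,0,-0.03,0, 0,0,-0.06,0, 0,0,-0.06,0]'
```

```text
clock: 30.95
tcp_pos: [492.9, 339.7, 53.8]
eef_rot: [-3.141, 0.0, -0.002]
force: [-1.5, -2.0, 11.1]
opening: 18.6
grip_force: 41.0
```

Contact. Release, retreat up, then move aside for a look.

```bash
python3 -m jog '[0,0,0.03,0, 0,0,0.03,0, 0,0,0.03,0, 0,0,0.03,0]' -0.1; python3 -m jog '[0,0,0.5,0, 0,0,1.5,0, 0,0,2.8,0, 0,0,4,0, 0,0,5,0, 0,0,5,0]'; python3 -m jog '[0,-1.5,0,0, 0.3,-3,0,0, 0.6,-4.5,0,0, 0.9,-6,0,0, 1,-7.5,0,0, 1,-9,0,0, 1,-10.5,0,0, 1,-12,0,0]'; python3 -m jog '[0,-1.5,0,0, 0,-3,0,0, 0,-4.5,0,0, 0,-6,0,0, 0,-7,0,0, 0,-7,0,0, 0,-7,0,0]'
python3 - <<'E'
from fit import *
M["capsule_knob"]=(np.r_[circ(13,8),circ(13,32),circ(10,78)],2)
X,r=M["beaker_mid"]; M["beaker_mid"]=(X+[0,0,8],r)
C={k:read_camera(k) for k in("top","side")}
for n,g in dict(beaker_mid=(500,232),nest=(500,232),capsule_knob=(492,340),collar=(492,340)).items():
    for k,c in C.items():
        for o in outline_of(k,n)[:2]: print(n,k,round(o["score"],2),*fit(n,[(c,o["mask"])],g))
a=cv2.resize(C["top"]["pixels"][140:290,95:305,::-1],None,fx=2.6,fy=2.6,interpolation=2)
cv2.imwrite("pics/end.png",a)
E
```

```text
clock: 31.35
tcp_pos: [492.3, 339.2, 52.9]
eef_rot: [3.141, 0.0, -0.0]
force: [0.2, -0.2, 0.2]
opening: 38.3
grip_force: 0.0
clock: 31.95
tcp_pos: [494.5, 341.3, 209.2]
eef_rot: [-3.136, 0.0, -0.012]
force: [-0.4, 0.9, 0.1]
opening: 38.2
grip_force: 0.0
clock: 32.75
tcp_pos: [521.8, -22.5, 203.4]
eef_rot: [-3.142, -0.0, -0.0]
force: [0.4, -0.1, -0.3]
opening: 39.0
grip_force: 0.0
clock: 33.45
tcp_pos: [521.9, -231.0, 203.1]
eef_rot: [-3.141, 0.002, 0.001]
force: [0.5, 1.0, 0.5]
opening: 38.4
grip_force: 0.0
beaker_mid top 0.84 [498.7 234. ] 0.3445540849503489
beaker_mid side 0.82 [500.9 231.8] 0.3476636063322803
nest top 0.9 [498.6 229.5] 1.1969171978542492
nest side 0.82 [497.8 234.2] 0.7192074239818016
capsule_knob top 0.5 [491.2 341. ] 0.29981459903242325
capsule_knob top 0.28 [ 444.9 -308.6] 9.774420458315197
capsule_knob side 0.82 [493.8 339.5] 0.45755070160474404
collar top 0.94 [490.1 341.6] 0.4971752594574856
collar side 0.69 [492.8 338.7] 0.4318492047075335
```

View pics/end.png

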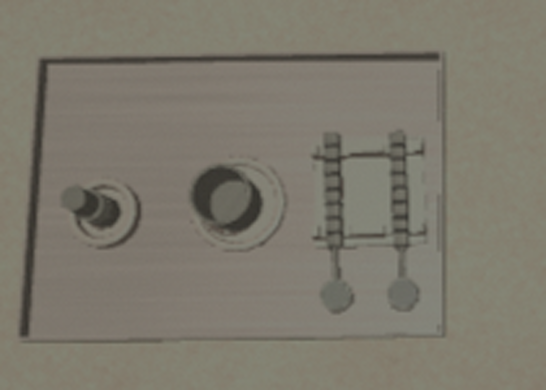

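The top view shows both mirrors seated in the notches at crop (333,190) and (399,190). The beaker and the capsule are each within about 4 mm of the nest and collar centres.

```bash
python3 -c "
from bench import robot
print(robot.sign_off())"
```

```text
the job is handed in; nothing more can be done
None
```

I handed in the loaded tray at about 34 s: both mirrors are in the cradle, the small beaker is in the nest, and the capsule stands in the collar. The last pictures agree on all three; I never approached the probe or the large beaker, and sign-off returned no verdict.

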